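# Hold a specimen holder home in the corner jig for gauging

### The arm

A 6-joint arm with a two-finger parallel gripper is mounted at the origin on the work surface. World frame = base frame: x ahead of the robot, y to its left, z up, the work surface at z = 0. Lengths are in mm, angles in rad, forces in N, time in s.
With the tool pointing down it reaches from about 275 to 850 mm from the base axis. Payload 19 kg.
Tool frame: the origin (TCP) lies on the centre line of the jaws, within the pads' length; the fingertips stand 14 mm ahead of it and the grasp point (between the pads) lies 5 mm behind it (env.tips_ahead is the distance from the TCP to the fingertips, in mm); z points along the fingers, y is the line along which they close (so a half turn about z gives the same grasp; the last joint's range is limited). The gripper opens to 85 mm and grips with 20 to 120 N. Pads are 22 mm wide; open, the fingers measure 114 mm over their backs; the gripper's body (76 mm by 85 mm) begins 54 mm behind the grasp point. The pads swing forward as they close: fully open they stand 13 mm farther back than shut.
Start: joints at [1.108, 0.15, 1.437, -0, 1.554, -0.134], TCP at [185.676, 544.166, 245.267] pointing down, gripper open.
Joint ranges: [-2.8, 2.8], [-0.68, 2.1], [0.12, 2.68], [-1.39, 4.53], [0.16, 2.79], [-2.81, 2.81]. Speed limits (rad/s): [1.89, 1.89, 2.22, 3.01, 3.01, 3.01].

### API

Orientations are given as a unit quaternion [w, x, y, z].
In Python, from station import env gives the robot as it stands.
- The arm moves only by the tool drive_tool, never from a script. Its arguments are lists of equal length, an entry for each row: "dp": the shift along the tool's x, y, z in mm, a list of three; "yaw": the turn about the tool's z in rad; "hand": the opening, from -1 (shut) to 1 (fully open). A call has 1 to 5 rows; each row is the pose to reach, as a shift and turn from the pose commanded when the call began, along the tool's axes at that moment; what a row does not reach only later rows make up. A row lasts 1/8 s, in which the tool goes at most 62.5 mm and 10.7 degrees, less where a joint would pass 70% of its speed; a pose out of reach is approached as far as the arm can. A call with a gripper value outside its range is refused whole. The fingers move at their own pace and stop on an object; "newtons" is the grip in N (left out, the last holds). Time passes only in rows, so rows that repeat a pose let the fingers close. It gives the time, the measured TCP pose, the force, the opening and the grip force at its end, in the units of the state.
- env.get_state(): the state, without advancing time (a new reading comes with each control period).
- env.get_image(name): name is "side" or "top" or "wrist"; returns the picture (420x560x3 uint8, blue, green, red); there is no depth.
- env.camera_params(name): a dict with "vfov" (degrees; the focal length in pixels is half the picture's height over the tangent of half this angle, whatever the lens; pixels are square), "cx", "cy" (the principal point, pixels), "eye" and "attitude" of the camera in the world; the wrist camera has in their place "tool_from_camera" (4x4, takes a point from camera to tool coordinates, whose origin is the TCP and whose axes are the flange's). Camera axes: x right, y down, z forward; pixel columns grow to the right and rows downward; lengths in mm; the calibration is good to about 2 mm. A picture is of the moment at which its call begins: read the wrist's pose just before it. camera_params takes no time and is no camera call.
- env.finish_job(): hands the job in; it is judged then, once.
Trained networks look in the newest picture that a camera, given by its name, has taken for a name from the list of things; names that differ only in an ending like _2 or _b are one class to them, and where a whole thing is asked for, a point or a joint stands for the part that bears it (a point fixed in the world has none). Each returns a list of dicts, best first, with "score" (0 to 1); they miss things now and then, are a little off and sometimes report something else, mostly with a low value. They report only what shows in the picture. A call takes as long as a camera call. They do not tell look-alikes from the thing itself.
- env.boxes_of(camera, name): "centre" ([x, y, z] in mm, in the coordinates of the camera as it stood for that picture, good to about 4 mm: the middle of the surface that is visible of it).
- env.masks_of(camera, name): "region" (420x560 bool, what is visible of it).
The state is a dict: "time_s": time; "joint_pos": joint angles; "joint_vel": joint speeds; "effort": joint torques, N m; "tcp_pos": TCP position; "eef_rot": TCP orientation; "wrist_force": force on the tool from outside, world axes, zero at the start; "torque": the same for the moment, N m; "grip_width": opening from 0.0 (shut) to 1.0 (fully open); "grasp_force": force on a finger pad.
Only numpy, scipy, OpenCV 4.12 (cv2) and the standard library are available. Lean on these libraries where they do the work, as an engineer would, in place of code of your own. Each camera call takes 0.05 s, during which the arm holds its last target. There are 200 camera calls.

### The job

Slide the jig's stop along its fence until it lines up with the little steel index clip behind the fence. Then put the bevelled specimen holder on the jig's bed with its bevel towards the open side, its upright back flat against the fence and its end up against the stop, and press it firmly into the fence and down on the bed at the same time, with the stop still at the clip. Finish while holding it pressed like that, without letting go, and leave the small things on the bench alone.

Things in the scene. Friction and masses are not known exactly. Their poses are not given: they have to be found in the camera images.
- jig: Fixed corner jig: foot plate 150 (x) x 300 (y) x 10 mm; on it an aluminium bed (x -73 to +32 mm, y -148 to +148, top 16 mm above the bench) and a low dark steel fence along the bed's far side (front face at x = +32, 14 mm thick, top 30 mm above the bench). Origin: centre of the foot plate's underside. x points from the open side to the fence, y along the fence, z up. Yaw within 0.2 rad.
- stop (a joint): Position of the sliding stop along the fence in m: 0 with its centre at the jig's y = +120 mm, growing as it slides towards the jig's -y, at most 0.115. About 5 N moves it; no spring, it stays where it is left.
- stop_grip (a point): Centre of the stop's black upright grip, 20 (jig x) x 14 (jig y) x 36 mm high, over the fence: at the jig's x = +39 mm, 54 mm above the bench (foot at 36, top at 72). Axes as the jig's. Under it a steel carriage 24 mm wide (y) with an arm reaching 24 mm in front of the fence (top 34 mm above the bench). The stop face for the holder's end looks to the jig's -y, 12 mm to the -y side of this point.
- clip: Index clip: narrow upright steel block 22 (x) x 6 (y) x 16 mm high with a 16 mm wide foot, fixed on the foot plate behind the fence, axes as the jig's. Origin: centre of its underside, 10 mm above the bench. The stop lines up when the centre of its grip and this origin have the same y in the jig's frame.
- holder: Loose specimen holder, about 0.25 kg: grey plastic block 44 (x) x 70 (y) x 50 mm high, small steel disc on top, 45 degree bevel (16 x 16 mm) along its upper -x edge. Origin: centre of its underside. The -x face is upright up to 34 mm, the +x face (the back) up to 50 mm. Starts on the bench right of the jig, bevel roughly to the robot. Seated: origin at the jig's x = +10, z = 16 mm, y 47 mm less than the grip's.
- bevel (a point): Middle of the holder's bevelled face: 14 mm to the -x side of the holder's centre and 42 mm above its underside. The bevel faces -x and up. Friction of the holder on bed and fence is about 0.6, so a steep push alone does not slide it.
- spare: Bystander: plain small grey block 30 x 50 x 26 mm without bevel. Origin: centre of its underside.
- jar: Bystander: small amber jar with white cap, 48 mm across, 65 mm high. Origin: centre of its underside.
- dish: Bystander: flat white dish 86 mm across, 16 mm high. Origin: centre of its underside.
- tweezers: Bystander: steel tweezers lying flat, 115 mm long, 4 mm high, along x. Origin: about their middle, on the bench.
- loupe: Bystander: black eyepiece loupe, 36 mm across, 36 mm high. Origin: centre of its underside.
Mind the look-alikes: they are no part of the job. What is shaped like the holder but pink or yellow is not meant.

How it is judged (in metres and radians):
On the way, in this order (a step that is already met when the one before it is completed fails the run):
1. the stop lines up with the index clip, within 4 mm (y of stop_grip in the frame of clip between -0.004 and 0.004 m and velocity of joint stop between -0.02 and 0.02 m/s), for 0.3 s.
2. the holder stands on the bed in the corner of fence and stop (angle between the x axis of holder and the x axis of jig, either way round below 0.06 rad and angle between holder's own z axis and vertical below 0.06 rad and z of holder in the frame of jig between 0.013 and 0.019 m and x of holder in the frame of jig between 0.0075 and 0.0125 m and x of bevel in the frame of jig below 0 m and y of holder in the frame of stop_grip between -0.051 and -0.044 m), for 0.2 s.
At the end, for the whole second after the job is handed in: Through the last second: stop within 4 mm of the clip; holder upright and square to the jig (0.06 rad), on the bed, back within 2.5 mm of the fence, end within 4 mm of the stop; the robot presses it (over 4 N) so that it bears on the fence with over 3 N and on the bed with over 5 N (all of step 2 and y of stop_grip in the frame of clip between -0.004 and 0.004 m and contact force between holder and fence above 3 N and contact force between holder and bed above 5 N and (contact force between holder and the fingers above 4 N or contact force between holder and the arm above 4 N) and linear speed of holder below 0.02 m/s); the arm keeps its last pose, push and grip.
It fails at once if the spare is pushed more than 30 mm from its place (distance of spare from where it was at the start of the episode above 0.03 m).
It fails at once if the jar is pushed more than 30 mm from its place (distance of jar from where it was at the start of the episode above 0.03 m).
It fails at once if the dish is pushed more than 30 mm from its place (distance of dish from where it was at the start of the episode above 0.03 m).
It fails at once if the tweezers is pushed more than 30 mm from its place (distance of tweezers from where it was at the start of the episode above 0.03 m).
It fails at once if the loupe is pushed more than 30 mm from its place (distance of loupe from where it was at the start of the episode above 0.03 m).
It also fails if it takes over 61 s, if anything falls off the work surface, if the arm or the gripper's body presses on something with over 40 N, if the wrist force passes 120 N, or if a joint passes its speed limit or range.

## Working session

There is one attempt and no reset: what is moved stays moved. The work goes in short steps, Python scripts to look and compute and a tool call to move; the robot and the scene stay as the last step left them, time stands still between calls to the robot, and variables do not carry over. Pictures are saved under pics/ and viewed, at most 12 in all, crops included, and the job is handed in when it is done.

Besides the shell and the picture viewer there is one more tool, called by a JSON object that holds its "name" and its "arguments". drive_tool: Moves the arm, as the interface text tells. Its arguments: {"type":"object","properties":{"dp":{"type":"array"},"yaw":{"type":"array"},"hand":{"type":"array"},"newtons":{"type":"number"}},"required":["dp","yaw","hand"]}

```bash
mkdir -p pics; ls; cat > h.py <<'E'
import numpy as np, cv2
from scipy.spatial.transform import Rotation as R
from station import env
def rot(q): return R.from_quat([q[1],q[2],q[3],q[0]]).as_matrix()
def cam(name,st=None):
    p=env.camera_params(name); f=210/np.tan(np.radians(p['vfov'])/2)
    if 'eye' in p:
        a=np.array(p['attitude']); M=a if a.shape==(3,3) else rot(a); e=np.array(p['eye'])
    else:
        st=st or env.get_state(); T=np.array(p['tool_from_camera']); Q=rot(st['eef_rot'])
        M=Q@T[:3,:3]; e=Q@T[:3,3]+np.array(st['tcp_pos'])
    return f,p['cx'],p['cy'],M,e
def proj(c,P):
    q=(np.atleast_2d(P)-c[4])@c[3]; return np.c_[c[1]+c[0]*q[:,0]/q[:,2],c[2]+c[0]*q[:,1]/q[:,2]]
def onz(c,u,v,z):
    d=c[3]@np.array([(u-c[1])/c[0],(v-c[2])/c[0],1]); return c[4]+d*(z-c[4][2])/d[2]
E
python3 - <<'E'
from h import *
print(env.get_state()); 
for n in ('top','side','wrist'): print(n,env.camera_params(n))
for n in ('top','side'):
    im=env.get_image(n); cv2.imwrite(f'pics/{n}0.png',im); c=cam(n)
    for k in ['jig','stop','clip','holder','spare','jar','dish','tweezers','loupe']:
        for b in env.boxes_of(n,k)[:4]:
            w=c[3]@np.array(b['centre'])+c[4]; print(n,k,round(b['score'],2),w.round(0),proj(c,w).round(0))
E
```

```text
pics
{'time_s': 0.0, 'joint_pos': array([ 1.10799087e+00,  1.50947201e-01,  1.43798572e+00, -5.34251293e-06,
        1.55378128e+00, -1.34036576e-01]), 'joint_vel': array([-0.00109116,  0.00089505,  0.00088271, -0.00196493, -0.0019827 ,
        0.00193567]), 'effort': array([ 1.58447110e-03, -7.13062763e+01, -5.70859694e+01, -2.35743046e-04,
        8.86047579e-03, -5.63089338e-05]), 'tcp_pos': array([185.59993603, 543.99883252, 244.72010181]), 'eef_rot': array([-1.62319804e-04,  1.63645028e-01,  9.86519128e-01, -5.36769783e-04]), 'wrist_force': array([-0.05246657, -0.41080061, -0.20454778]), 'torque': array([ 0.02904626, -0.05363359,  0.00344232]), 'grasp_force': 0.0, 'grip_width': 0.9988620518965123}
top {'vfov': 46.17835298579348, 'cx': 283.76970484028385, 'cy': 205.7385628965588, 'eye': array([ 378.3319271,  -26.65765  , 1363.1439854]), 'attitude': array([-0.04060937,  0.70902319, -0.7027294 ,  0.04252506])}
side {'vfov': 46.22887262442222, 'cx': 279.8620486891401, 'cy': 209.7436603918827, 'eye': array([   99.4536075 , -1091.83949516,   727.18606351]), 'attitude': array([-0.49682
[... 795 characters left out ...]
 668. -228.   62.] [[358. 156.]]
top dish 0.93 [345. 353.  12.] [[142. 275.]]
top tweezers 0.49 [ 667. -228.   61.] [[358. 157.]]
top loupe 0.58 [706. 333.  33.] [[153. 143.]]
side jig 0.6 [538.  33.  15.] [[281. 220.]]
side jig 0.2 [ 622. -345.    7.] [[376. 292.]]
side stop 0.72 [597. 162.  35.] [[283. 190.]]
side clip 0.44 [614. 101.  19.] [[296. 203.]]
side holder 0.9 [ 343. -419.   40.] [[274. 337.]]
side holder 0.64 [ 451. -255.   36.] [[292. 278.]]
side holder 0.62 [ 478. -371.   37.] [[325. 305.]]
side spare 0.64 [ 590. -428.   22.] [[385. 313.]]
side jar 0.8 [ 665. -254.   39.] [[373. 255.]]
side dish 0.63 [347. 363.   8.] [[189. 186.]]
side loupe 0.41 [704. 322.  21.] [[294. 169.]]
```

```bash
python3 - <<'E'
import cv2
a=cv2.imread('pics/top0.png');b=cv2.imread('pics/side0.png')
cv2.imwrite('pics/a.png',cv2.resize(a[110:330,110:450],(800,518),interpolation=cv2.INTER_CUBIC))
cv2.imwrite('pics/b.png',cv2.resize(b[130:370,160:440],(700,600),interpolation=cv2.INTER_CUBIC))
E
```

```text
(no output)
```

View pics/a.png

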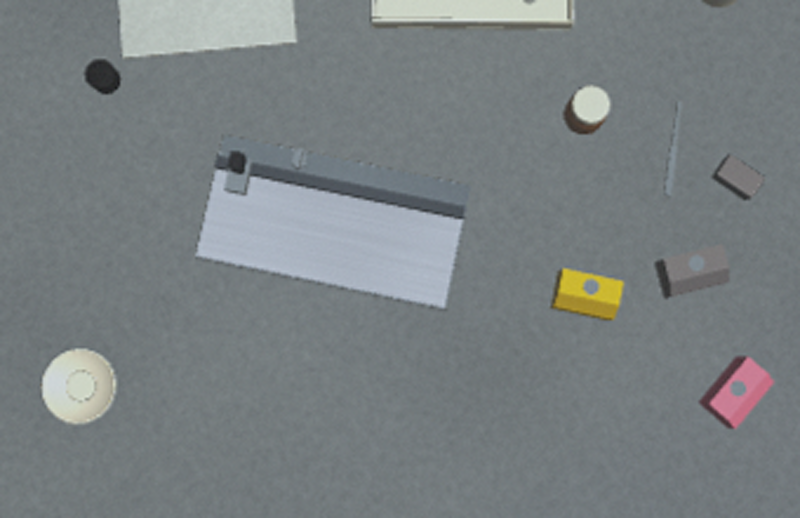

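View pics/b.png

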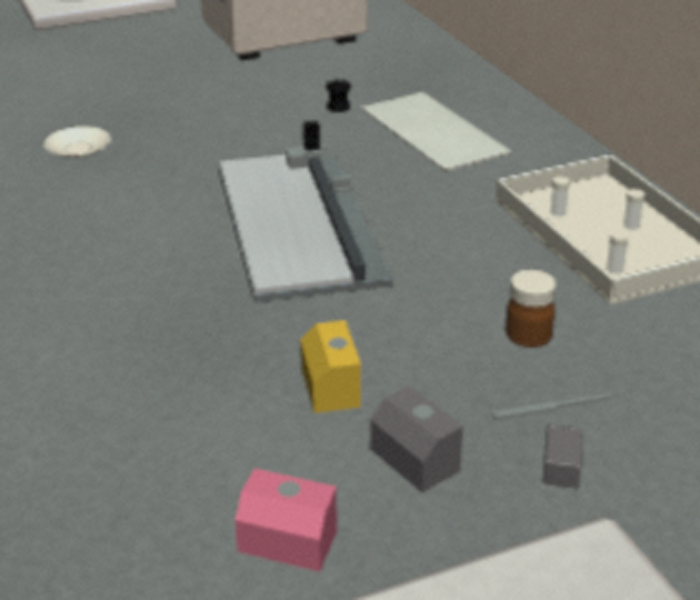

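Top view (full px): yellow block (361,234), pink (424,276) and a grey one (405,224) are all bevelled, with the plain spare at (424,185). Only the grey bevelled block with the disc fits "grey plastic" and the size, so it is the holder. Stop (211,180), clip (237,177).

```bash
python3 - <<'E'
from h import *
im=env.get_image('top'); c=cam('top')
hsv=cv2.cvtColor(im,cv2.COLOR_BGR2HSV); m=(hsv[...,2]>150).astype(np.uint8); m[:, :180]=0; m[:,320:]=0; m[:170]=0; m[260:]=0
n,l,s,_=cv2.connectedComponentsWithStats(m); k=1+s[1:,4].argmax()
pts=np.argwhere(l==k)[:,::-1]; W=np.array([onz(c,u,v,16)[:2] for u,v in pts],np.float32)
r=cv2.minAreaRect(W); print(r, cv2.boxPoints(r))
hm=env.masks_of('top','holder')
b=env.boxes_of('top','holder')
for d in hm[:4]:
    p=np.argwhere(d['region'])[:,::-1]; W=np.array([onz(c,u,v,50)[:2] for u,v in p],np.float32); print(round(d['score'],2),p.mean(0),cv2.minAreaRect(W))
E
```

```text
((523.0106811523438, 64.21765899658203), (297.16131591796875, 105.48015594482422), 78.73487091064453) [[442.2616  -71.19767]
 [545.70953 -91.80315]
 [603.75977 199.633  ]
 [500.31183 220.23846]]
0.88 [403.64627151 224.56214149] ((486.0565185546875, -351.1798095703125), (46.80487823486328, 83.66670227050781), 12.957006454467773)
0.83 [422.12737643 275.94486692] ((349.83160400390625, -396.80157470703125), (49.702335357666016, 77.75323486328125), 48.62892150878906)
0.66 [358.76680672 234.19957983] ((458.1832275390625, -230.8117218017578), (74.63836669921875, 47.92551803588867), 77.91503143310547)
```

{"name": "drive_tool", "arguments": {"dp": [[0,0,-40],[0,0,-80]], "yaw": [0,0], "hand": [1,1]}}

```text
time_s: 1.4
tcp_pos: [185.6, 544.0, 326.2]
eef_rot: [-0.0, 0.164, 0.987, -0.0]
wrist_force: [0.1, -0.4, -0.2]
grip_width: 1.003
grasp_force: 0.0
```

{"name": "drive_tool", "arguments": {"dp": [[-55,-26,5],[-110,-53,10],[-165,-80,15],[-220,-106,20],[-275,-133,26]], "yaw": [0,0,0,0,0], "hand": [1,1,1,1,1]}}

```text
time_s: 2.02
tcp_pos: [404.1, 327.9, 299.4]
eef_rot: [0.0, 0.164, 0.987, 0.0]
wrist_force: [-0.5, 0.9, -0.6]
grip_width: 0.996
grasp_force: 0.0
```

{"name": "drive_tool", "arguments": {"dp": [[-50,-24,30],[-100,-48,60],[-150,-72,90],[-200,-96,120],[-246,-119,150]], "yaw": [0,0,0,-0.06,-0.13], "hand": [1,1,1,1,1]}}

```text
time_s: 2.65
tcp_pos: [598.6, 135.9, 148.5]
eef_rot: [0.0, 0.098, 0.995, 0.0]
wrist_force: [0.9, 0.6, 0.3]
grip_width: 1.001
grasp_force: 0.0
```

{"name": "drive_tool", "arguments": {"dp": [[0,0,0],[0,0,0]], "yaw": [0,0], "hand": [0,0]}}

```text
time_s: 2.9
tcp_pos: [597.3, 137.5, 149.4]
eef_rot: [-0.0, 0.1, 0.995, 0.0]
wrist_force: [-0.0, 0.3, 0.6]
grip_width: 0.6
grasp_force: 0.0
```

```bash
python3 - <<'E'
from h import *
st=env.get_state(); print(st['tcp_pos'],R.from_matrix(rot(st['eef_rot'])).as_euler('zyx'))
im=env.get_image('wrist'); c=cam('wrist',st); cv2.imwrite('pics/w1.png',im)
for k in ['stop_grip','stop','clip','jig']:
    for b in env.boxes_of('wrist',k)[:2]:
        w=c[3]@np.array(b['centre'])+c[4]; print(k,round(b['score'],2),w.round(1),proj(c,w).round(0))
o=np.array([543.1,60.2,0]);X=np.array([.981,-.195,0]);Y=np.array([.195,.981,0])
g=lambda x,y,z:o+x*X+y*Y+np.array([0,0,z])
for p in [(32,-80,30),(32,100,30),(46,-40,30),(39,120,72),(39,54,26),(32,0,16),(75,54,10)]: print(p,proj(c,g(*p)).round(0))
E
```

```text
[597.31378779 137.53699063 149.39667205] [-2.94194432e+00 -2.98377354e-04 -3.14148744e+00]
stop_grip 0.61 [592.8 170.2  31.6] [[319. 197.]]
stop 0.61 [595.3 170.3  32.4] [[320. 200.]]
clip 0.63 [618.9 107.6  18.4] [[251. 236.]]
jig 0.72 [539.1  66.9  19.4] [[179. 155.]]
(32, -80, 30) [[ 73. 203.]]
(32, 100, 30) [[297. 203.]]
(46, -40, 30) [[125. 220.]]
(39, 120, 72) [[329. 228.]]
(39, 54, 26) [[240. 210.]]
(32, 0, 16) [[178. 199.]]
(75, 54, 10) [[244. 243.]]
```

View pics/w1.png

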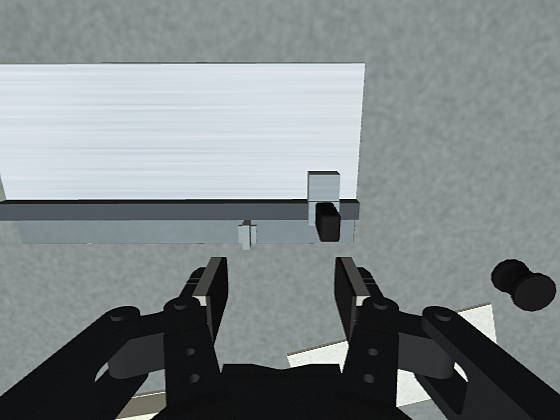

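```bash
python3 - <<'E'
from h import *
im=cv2.imread('pics/w1.png'); cv2.imwrite('pics/w1c.png',cv2.resize(im[160:260,220:380],None,fx=5,fy=5,interpolation=cv2.INTER_NEAREST))
g=im[...,1]
for r in (228,234,240,245): print(r,list(g[r,230:262]))
for r in (178,190): print(r,list(g[r,300:346]))
E
```

```text
228 [np.uint8(144), np.uint8(143), np.uint8(142), np.uint8(143), np.uint8(144), np.uint8(144), np.uint8(142), np.uint8(140), np.uint8(165), np.uint8(169), np.uint8(167), np.uint8(167), np.uint8(171), np.uint8(171), np.uint8(171), np.uint8(172), np.uint8(172), np.uint8(174), np.uint8(183), np.uint8(89), np.uint8(90), np.uint8(163), np.uint8(172), np.uint8(169), np.uint8(170), np.uint8(174), np.uint8(136), np.uint8(138), np.uint8(141), np.uint8(142), np.uint8(143), np.uint8(141)]
234 [np.uint8(144), np.uint8(142), np.uint8(143), np.uint8(143), np.uint8(144), np.uint8(144), np.uint8(143), np.uint8(140), np.uint8(160), np.uint8(169), np.uint8(170), np.uint8(169), np.uint8(171), np.uint8(172), np.uint8(171), np.uint8(171), np.uint8(171), np.uint8(173), np.uint8(182), np.uint8(109), np.uint8(66), np.uint8(160), np.uint8(175), np.uint8(171), np.uint8(172), np.uint8(175), np.uint8(140), np.uint8(139), np.uint8(142), np.uint8(142), np.uint8(141), np.uint8(142)]
240 [np.uint8(145), np.uint8(146), np.uint8(145), np.uint8(145), np.uint8(146), np.uint8(145), np.uint8(144), np.uint8(141), np.uint8
[... 1523 characters left out ...]
226)]
190 [np.uint8(222), np.uint8(221), np.uint8(221), np.uint8(221), np.uint8(223), np.uint8(225), np.uint8(237), np.uint8(138), np.uint8(100), np.uint8(160), np.uint8(168), np.uint8(166), np.uint8(165), np.uint8(165), np.uint8(167), np.uint8(168), np.uint8(167), np.uint8(167), np.uint8(167), np.uint8(166), np.uint8(166), np.uint8(166), np.uint8(167), np.uint8(166), np.uint8(166), np.uint8(166), np.uint8(167), np.uint8(166), np.uint8(167), np.uint8(167), np.uint8(168), np.uint8(168), np.uint8(168), np.uint8(168), np.uint8(168), np.uint8(168), np.uint8(168), np.uint8(167), np.uint8(162), np.uint8(191), np.uint8(225), np.uint8(226), np.uint8(225), np.uint8(224), np.uint8(224), np.uint8(224)]
```

View pics/w1c.png

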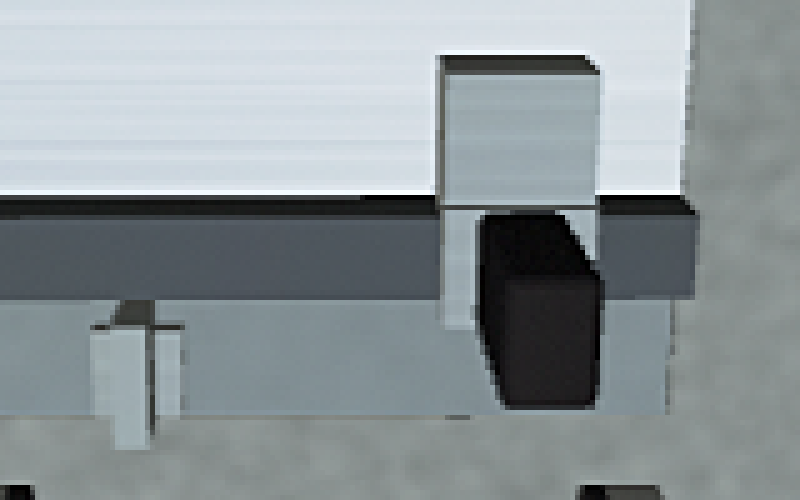

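```bash
cat >> h.py <<'E'
YAW=-0.197
X=np.array([np.cos(YAW),np.sin(YAW),0]);Y=np.array([-X[1],X[0],0])
O=np.array([543.1,60.2,0])
def J(P): d=np.asarray(P)-O; return np.array([d@X,d@Y,d[2]])
E
python3 - <<'E'
from h import *
# camera at w1 pose
st=dict(env.get_state()); c=cam('wrist',st)
for n,u,v,z in [('clip top',246.2,237,26),('grip top',330.3,229,72),('arm',324.2,184,34),('bed edge',362.5,160,16),('bed edge far',366,66,16),('bed front',200,63,16),('bed front',20,64,16),('fence front top',50,203,30),('fence front top',300,203,30),('fence back',100,220,30),('fence end',359,212,30)]:
    w=onz(c,u,v,z); print(n,w.round(1),J(w).round(1))
print(J(st['tcp_pos']))
E
```

```text
clip top [616.7 105.3  26. ] [63.3 58.6 26. ]
grip top [605.7 172.   72. ] [ 39.5 121.9  72. ]
arm [582.6 176.5  34. ] [ 16.  121.8  34. ]
bed edge [573.2 212.2  16. ] [ -0.2 154.9  16. ]
bed edge far [503.3 223.6  16. ] [-71.  152.4  16. ]
bed front [476.7 101.1  16. ] [-73.2  27.1  16. ]
bed front [450.7 -32.1  16. ] [ -72.6 -108.6   16. ]
fence front top [555.5 -42.5  30. ] [ 32.2 -98.3  30. ]
fence front top [595.2 155.3  30. ] [ 32.4 103.4  30. ]
fence back [577.1  -8.1  30. ] [ 46.7 -60.4  30. ]
fence end [612.1 201.   30. ] [ 40.1 151.6  30. ]
[ 37.76482343  87.12563893 150.17908696]
```

{"name": "drive_tool", "arguments": {"dp": [[-1.5,35,0],[-1.5,35,40],[-1.5,35,75],[-1.5,35,91],[-1.5,35,91]], "yaw": [0,0,0,0,0], "hand": [0,0,0,0,0]}}

```text
time_s: 3.78
tcp_pos: [605.5, 171.6, 58.2]
eef_rot: [-0.0, 0.099, 0.995, -0.0]
wrist_force: [-0.4, 0.1, 0.7]
grip_width: 0.502
grasp_force: 0.0
```

{"name": "drive_tool", "arguments": {"dp": [[0,0,0],[0,0,0],[0,0,0],[0,0,0],[0,0,0]], "yaw": [0,0,0,0,0], "hand": [-0.8,-0.8,-0.8,-0.8,-0.8], "newtons": 25}}

```text
time_s: 4.4
tcp_pos: [606.5, 171.5, 60.0]
eef_rot: [0.001, 0.099, 0.995, 0.0]
wrist_force: [-1.1, -0.6, 4.8]
grip_width: 0.161
grasp_force: 27.8
```

{"name": "drive_tool", "arguments": {"dp": [[0,-12,0],[0,-25,0],[0,-39,0],[0,-52,0],[0,-63.3,0]], "yaw": [0,0,0,0,0], "hand": [-0.8,-0.8,-0.8,-0.8,-0.8]}}

```text
time_s: 5.03
tcp_pos: [594.1, 109.4, 59.9]
eef_rot: [0.001, 0.099, 0.995, 0.001]
wrist_force: [1.9, 5.5, 5.6]
grip_width: 0.159
grasp_force: 27.9
```

{"name": "drive_tool", "arguments": {"dp": [[0,0,0],[0,0,0]], "yaw": [0,0], "hand": [-0.8,-0.8]}}

```text
time_s: 5.28
tcp_pos: [594.0, 108.7, 59.9]
eef_rot: [0.001, 0.099, 0.995, -0.0]
wrist_force: [-2.3, -5.1, 8.1]
grip_width: 0.158
grasp_force: 28.2
```

```bash
python3 - <<'E'
from h import *
st=env.get_state(); print(st['tcp_pos'],st['wrist_force'],J(st['tcp_pos']))
im=env.get_image('wrist'); cv2.imwrite('pics/w2.png',cv2.resize(im[100:310,160:440],None,fx=2.8,fy=2.8,interpolation=cv2.INTER_CUBIC))
E
```

```text
[593.96260611 108.6847455   59.94192929] [-2.31478135 -5.11240046  8.09502828] [40.38899649 57.50221047 59.94192929]
```

View pics/w2.png

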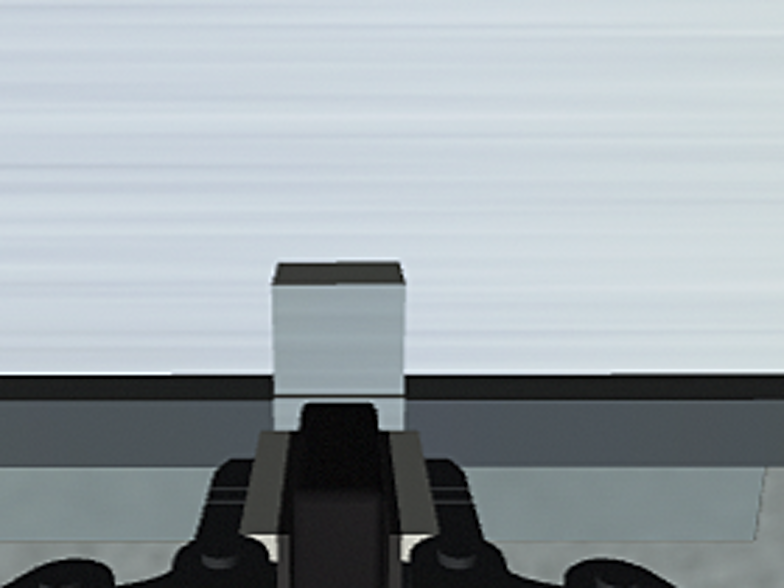

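{"name": "drive_tool", "arguments": {"dp": [[0,0,0],[0,0,0],[0,0,0],[0,0,-40],[0,0,-90]], "yaw": [0,0,0,0,0], "hand": [0,0,0,0,0]}}

```text
time_s: 5.95
tcp_pos: [592.7, 109.4, 148.5]
eef_rot: [-0.001, 0.099, 0.995, -0.0]
wrist_force: [1.3, -0.8, 0.5]
grip_width: 0.498
grasp_force: 0.0
```

{"name": "drive_tool", "arguments": {"dp": [[0,0,0],[0,0,0]], "yaw": [0,0], "hand": [0.3,0.3]}}

```text
time_s: 6.2
tcp_pos: [593.1, 109.4, 147.8]
eef_rot: [-0.0, 0.099, 0.995, -0.0]
wrist_force: [-0.8, 0.4, 0.0]
grip_width: 0.651
grasp_force: 0.0
```

```bash
python3 - <<'E'
from h import *
st=env.get_state(); print(st['tcp_pos'],J(st['tcp_pos']))
im=env.get_image('wrist'); cv2.imwrite('pics/w3.png',im); c=cam('wrist',st)
cv2.imwrite('pics/w3c.png',cv2.resize(im[150:270,190:350],None,fx=5,fy=5,interpolation=cv2.INTER_NEAREST))
E
```

```text
[593.07266614 109.39507695 147.83214967] [ 39.37723766  58.02461643 147.83214967]
```

View pics/w3c.png

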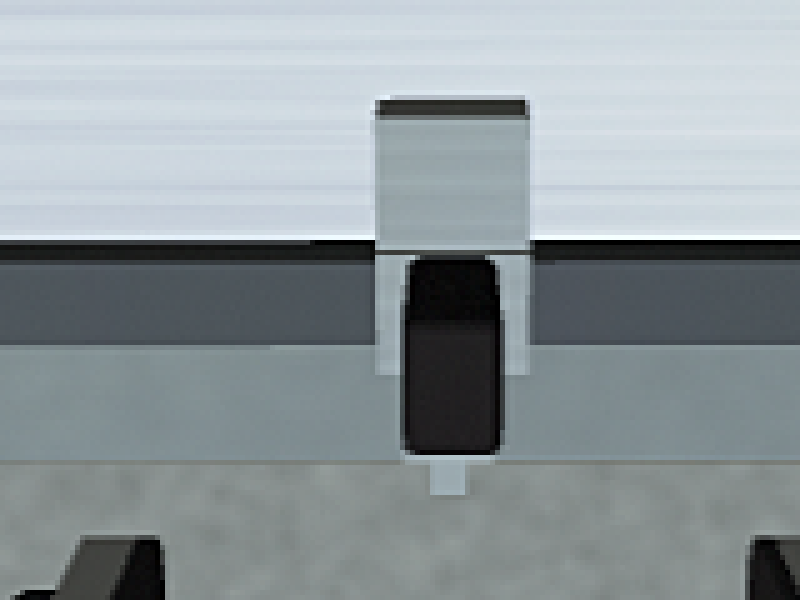

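Stop and clip are in line to about 0.6 mm (clip column 448/5, carriage column 452/5 in the crop). Now to the grey holder.

{"name": "drive_tool", "arguments": {"dp": [[2,-50,-10],[4,-100,-22],[6,-150,-22],[8,-205,-22],[9,-260,-22]], "yaw": [0,0,0,0,0], "hand": [1,1,1,1,1]}}

```text
time_s: 6.88
tcp_pos: [532.1, -145.1, 169.1]
eef_rot: [-0.001, 0.099, 0.995, 0.0]
wrist_force: [0.7, -0.2, 1.2]
grip_width: 1.0
grasp_force: 0.0
```

{"name": "drive_tool", "arguments": {"dp": [[1,-53,0],[2,-106,0],[3,-160,0],[4,-214,0],[4,-214,0]], "yaw": [-0.1,-0.2,-0.3,-0.42,-0.42], "hand": [1,1,1,1,1]}}

```text
time_s: 7.5
tcp_pos: [485.4, -355.5, 168.5]
eef_rot: [-0.001, -0.11, 0.994, 0.001]
wrist_force: [-0.7, 0.0, -0.1]
grip_width: 1.0
grasp_force: 0.0
```

```bash
python3 - <<'E'
from h import *
st=env.get_state(); print(st['tcp_pos'],st['eef_rot'],st['joint_pos'].round(2),st['time_s'])
im=env.get_image('wrist'); c=cam('wrist',st); cv2.imwrite('pics/w4.png',im)
for b,d in zip(env.boxes_of('wrist','holder')[:3],env.masks_of('wrist','holder')[:3]):
    w=c[3]@np.array(b['centre'])+c[4]; print(round(b['score'],2),w.round(1),proj(c,w).round(0))
    m=d['region']; p=np.argwhere(m)[:,::-1]; print(d['score'],p.mean(0),im[m].mean(0))
E
```

```text
[ 485.39915624 -355.5115721   168.45539903] [-1.00893650e-03 -1.09577004e-01  9.93977537e-01  7.19497964e-04] [-0.76  0.24  1.48 -0.    1.42 -2.55] 7.5
0.79 [ 362.7 -405.1   51.9] [[248.  28.]]
0.89 [424.69915786 205.5642358 ] [ 15.20480201 192.52714567 217.38720659]
0.68 [ 458.3 -238.6   48.4] [[428. 208.]]
0.8 [279.3042323  206.16815335] [132.07382805 134.01442399 137.20041754]
```

View pics/w4.png

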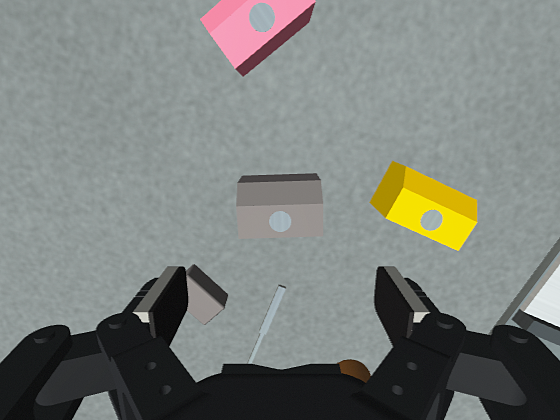

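```bash
python3 - <<'E'
from h import *
st=env.get_state(); c=cam('wrist',st); Q=rot(st['eef_rot'])
im=cv2.imread('pics/w4.png'); cv2.imwrite('pics/w4c.png',cv2.resize(im[165:250,225:335],None,fx=6,fy=6,interpolation=cv2.INTER_CUBIC))
for n,u,v,z in [('backR',236,238.5,50),('backL',325,237,50),('bevR',238.5,182,34),('bevL',322.5,180,34),('disc',280,221,50)]:
    w=onz(c,u,v,z); print(n,w.round(1),'tool',(Q.T@(w-st['tcp_pos'])).round(1))
E
```

```text
backR [ 519.2 -382.2   50. ] tool [-25.1 -36.7 119.3]
backL [ 501.8 -310.2   50. ] tool [-23.9  37.4 119.4]
bevR [ 475.4 -390.2   34. ] tool [ 19.4 -34.9 135.3]
bevL [ 458.3 -321.7   34. ] tool [ 21.   35.6 135.4]
disc [ 496.2 -349.8   50. ] tool [ -9.8  -0.  119.3]
```

View pics/w4c.png

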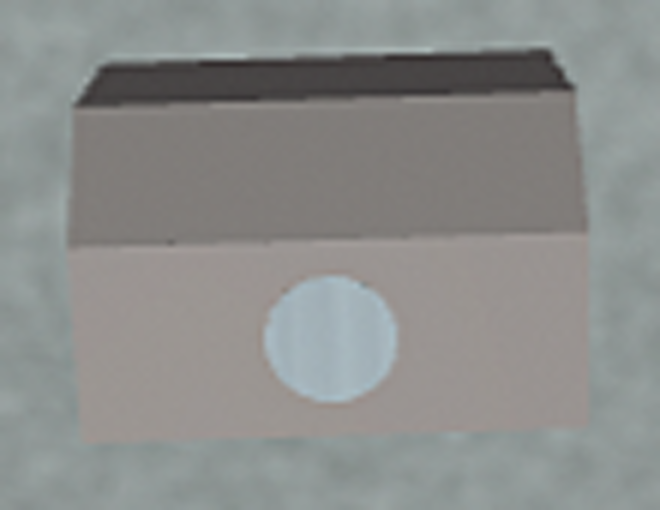

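Confirmed: grey, bevel at the top of the crop (towards the robot), disc at (280,221). Grasping across its length.

{"name": "drive_tool", "arguments": {"dp": [[-4,0.4,0],[-4,0.4,50],[-4,0.4,95],[-4,0.4,120],[-4,0.4,132]], "yaw": [-0.022,-0.022,-0.022,-0.022,-0.022], "hand": [1,1,1,1,1]}}

```text
time_s: 8.28
tcp_pos: [490.9, -350.2, 37.1]
eef_rot: [-0.001, -0.122, 0.993, 0.001]
wrist_force: [-0.6, 0.3, 0.3]
grip_width: 1.0
grasp_force: 0.0
```

{"name": "drive_tool", "arguments": {"dp": [[0,0,0],[0,0,0],[0,0,0],[0,0,0],[0,0,0]], "yaw": [0,0,0,0,0], "hand": [1,0.5,0.5,0.5,0.5], "newtons": 50}}

```text
time_s: 8.9
tcp_pos: [491.5, -351.9, 40.1]
eef_rot: [0.001, -0.121, 0.993, -0.001]
wrist_force: [-0.2, 0.2, 7.3]
grip_width: 0.808
grasp_force: 57.7
```

{"name": "drive_tool", "arguments": {"dp": [[0,0,-30],[0,0,-85],[-15,40,-85],[-32,86,-85],[-50,132,-85]], "yaw": [0,0,0,0,0], "hand": [0.5,0.5,0.5,0.5,0.5]}}

```text
time_s: 9.52
tcp_pos: [507.5, -210.0, 124.3]
eef_rot: [0.001, -0.121, 0.993, -0.0]
wrist_force: [1.5, 0.8, -1.9]
grip_width: 0.805
grasp_force: 58.4
```

{"name": "drive_tool", "arguments": {"dp": [[-20,52,0],[-40,105,0],[-60,160,0],[-80,212,0],[-98,260,0]], "yaw": [0.08,0.17,0.26,0.35,0.44], "hand": [0.5,0.5,0.5,0.5,0.5]}}

```text
time_s: 10.15
tcp_pos: [540.1, 66.7, 124.3]
eef_rot: [0.001, 0.1, 0.995, 0.0]
wrist_force: [1.4, 0.1, -2.3]
grip_width: 0.806
grasp_force: 58.4
```

{"name": "drive_tool", "arguments": {"dp": [[0,0,0],[0,0,0]], "yaw": [0,0], "hand": [0.5,0.5]}}

```text
time_s: 10.4
tcp_pos: [540.0, 64.6, 123.8]
eef_rot: [0.0, 0.098, 0.995, -0.0]
wrist_force: [-0.4, -0.4, -0.7]
grip_width: 0.804
grasp_force: 58.5
```

```bash
python3 - <<'E'
from h import *
st=env.get_state(); print(st['tcp_pos'],st['eef_rot'],J(st['tcp_pos']),st['time_s'],st['wrist_force'],st['grip_width'])
im=env.get_image('wrist'); c=cam('wrist',st); cv2.imwrite('pics/w5.png',im)
E
```

```text
[540.01539432  64.59117458 123.78148956] [ 3.00960449e-04  9.75635220e-02  9.95229243e-01 -1.52814209e-04] [ -3.88442066   3.7024968  123.78148956] 10.4 [-0.42765946 -0.40309992 -0.69398516] 0.8044034755581826
```

View pics/w5.png

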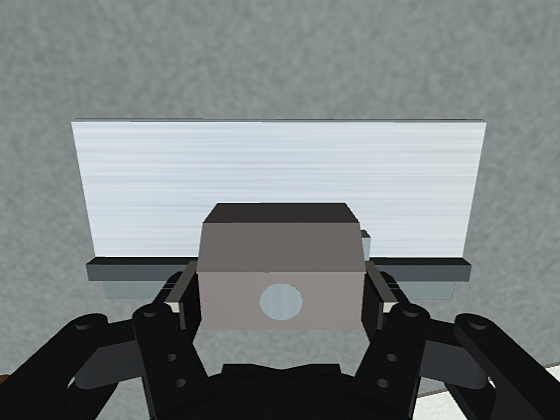

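```bash
python3 - <<'E'
from h import *
im=cv2.imread('pics/w5.png').astype(int); g=im.sum(2)//3
for r in (290,310,322): print(r,list(g[r,190:212]),list(g[r,352:376]))
print([int(x) for x in g[200:350,281]])
print([int(x) for x in g[262:350,235]])
E
```

```text
290 [np.int64(13), np.int64(13), np.int64(13), np.int64(12), np.int64(13), np.int64(12), np.int64(13), np.int64(8), np.int64(0), np.int64(134), np.int64(140), np.int64(134), np.int64(133), np.int64(133), np.int64(132), np.int64(132), np.int64(133), np.int64(132), np.int64(133), np.int64(134), np.int64(132), np.int64(133)] [np.int64(136), np.int64(135), np.int64(135), np.int64(137), np.int64(135), np.int64(136), np.int64(136), np.int64(135), np.int64(135), np.int64(138), np.int64(148), np.int64(72), np.int64(11), np.int64(20), np.int64(21), np.int64(22), np.int64(23), np.int64(21), np.int64(24), np.int64(24), np.int64(22), np.int64(17), np.int64(10), np.int64(14)]
310 [np.int64(11), np.int64(13), np.int64(12), np.int64(11), np.int64(13), np.int64(14), np.int64(14), np.int64(13), np.int64(11), np.int64(4), np.int64(25), np.int64(128), np.int64(138), np.int64(133), np.int64(132), np.int64(133), np.int64(133), np.int64(132), np.int64(132), np.int64(133), np.int64(132), np.int64(132)] [np.int64(136), np.int64(136), np.int64(135), np.int64(135), np.int64(136), np.int64(136), np.int64(136),
[... 1378 characters left out ...]
 159, 160, 160, 160, 160, 159, 160, 161, 160, 159, 160, 160, 159, 161, 159, 160, 160, 160, 159, 160, 162, 164, 138, 133, 134, 134, 135, 134, 135, 135, 135, 134, 137, 139, 139, 137, 136, 135, 137, 138, 139, 138, 135, 137, 139, 143, 144, 144, 141, 138, 136, 136]
[102, 101, 102, 102, 103, 102, 102, 103, 101, 98, 130, 136, 135, 135, 134, 135, 134, 135, 135, 134, 134, 135, 134, 135, 134, 133, 134, 134, 132, 133, 134, 134, 134, 134, 133, 133, 133, 133, 133, 133, 133, 134, 132, 135, 132, 134, 134, 132, 133, 133, 133, 133, 133, 133, 134, 133, 134, 133, 133, 133, 133, 132, 133, 133, 133, 132, 132, 131, 143, 143, 142, 140, 141, 140, 139, 138, 136, 136, 135, 133, 130, 130, 132, 137, 138, 141, 141, 142]
```

{"name": "drive_tool", "arguments": {"dp": [[-15.8,4.8,0],[-15.8,4.8,30],[-15.8,4.8,52],[-15.8,4.8,62],[-15.8,4.8,67]], "yaw": [0,0,0,0,0], "hand": [0.5,0.5,0.5,0.5,0.5]}}

```text
time_s: 11.08
tcp_pos: [556.6, 65.6, 56.4]
eef_rot: [0.0, 0.099, 0.995, -0.0]
wrist_force: [-0.6, 0.1, -2.7]
grip_width: 0.805
grasp_force: 58.4
```

{"name": "drive_tool", "arguments": {"dp": [[0,0,1],[0,0,1]], "yaw": [0,0], "hand": [0.5,0.5]}}

```text
time_s: 11.32
tcp_pos: [556.9, 66.0, 56.2]
eef_rot: [0.001, 0.098, 0.995, -0.0]
wrist_force: [-1.3, -2.2, 3.3]
grip_width: 0.806
grasp_force: 59.1
```

```bash
cat > ln.py <<'E'
from h import *
st=env.get_state(); print('J',J(st['tcp_pos']).round(1),st['eef_rot'].round(3),st['time_s'],'F',(np.array([X,Y,[0,0,1]])@st['wrist_force']).round(1),st['grip_width'])
im=env.get_image('wrist'); c=cam('wrist',st); cv2.imwrite('pics/now.png',im); g=im.mean(2)
E
python3 ln.py
```

```text
J [12.4  8.3 56.2] [ 0.001  0.098  0.995 -0.   ] 11.325 F [-0.8 -2.4  3.3] 0.805679378080921
```

{"name": "drive_tool", "arguments": {"dp": [[0,0,0],[0,0,0],[3,0,0],[6,0,0],[6,0,0]], "yaw": [0,0,0,0,0], "hand": [1,1,1,1,1]}}

```text
time_s: 12.0
tcp_pos: [550.3, 67.5, 55.3]
eef_rot: [-0.0, 0.098, 0.995, -0.0]
wrist_force: [1.2, -0.5, -0.3]
grip_width: 1.0
grasp_force: 0.0
```

{"name": "drive_tool", "arguments": {"dp": [[0,0,0],[0,0,0],[0,0,0],[0,0,0],[0,0,0]], "yaw": [0,0,0,0,0], "hand": [0.5,0.5,0.5,0.5,0.5], "newtons": 60}}

```text
time_s: 12.62
tcp_pos: [550.7, 67.4, 55.8]
eef_rot: [0.0, 0.098, 0.995, -0.0]
wrist_force: [-3.6, 0.2, 7.1]
grip_width: 0.802
grasp_force: 69.5
```

```bash
cat >> ln.py <<'E'
# holder row edges at column of disc
col=g[190:345,300]; d=np.abs(np.diff(col)); print('edges rows',[(190+i,int(col[i]),int(col[i+1])) for i in np.where(d>12)[0]])
E
python3 ln.py
```

```text
J [ 6.   8.6 55.8] [ 0.     0.098  0.995 -0.   ] 12.625 F [-3.5 -0.5  7.1] 0.8021966312044733
edges rows [(np.int64(212), 201, 218), (np.int64(213), 218, 69), (np.int64(214), 69, 33), (np.int64(235), 38, 71), (np.int64(236), 71, 102), (np.int64(286), 94, 133), (np.int64(321), 150, 138), (np.int64(342), 130, 115), (np.int64(343), 115, 135)]
```

View pics/now.png

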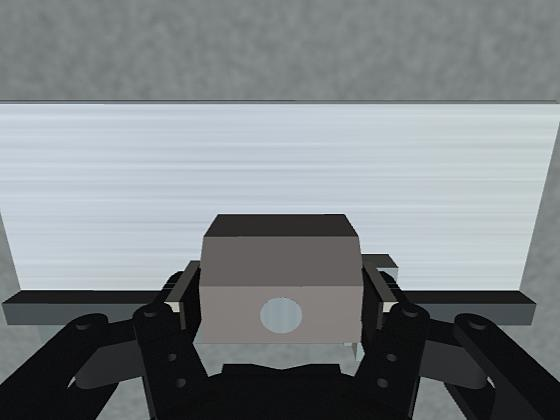

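{"name": "drive_tool", "arguments": {"dp": [[-1,0.8,-1],[-2,1.6,-1],[-3,2.4,-1],[-4,2.4,-1],[-5,2.4,-1]], "yaw": [0,0,0,0,0], "hand": [0.5,0.5,0.5,0.5,0.5]}}

```text
time_s: 13.3
tcp_pos: [554.9, 68.8, 56.0]
eef_rot: [-0.001, 0.098, 0.995, -0.0]
wrist_force: [-16.3, -1.6, 8.4]
grip_width: 0.804
grasp_force: 69.3
```

```bash
python3 ln.py
```

```text
J [ 9.8 10.7 56. ] [-0.001  0.098  0.995 -0.   ] 13.3 F [-15.6  -4.7   8.4] 0.8042247162194555
edges rows [(np.int64(212), 208, 173), (np.int64(213), 173, 23), (np.int64(214), 23, 40), (np.int64(235), 38, 70), (np.int64(236), 70, 102), (np.int64(285), 94, 113), (np.int64(286), 113, 131)]
```

{"name": "drive_tool", "arguments": {"dp": [[0,0,2],[0,0,4],[0,0,4],[0,0,4],[0,0,4]], "yaw": [0,0,0,0,0], "hand": [0.5,0.5,0.5,0.5,0.5]}}

```text
time_s: 13.98
tcp_pos: [554.9, 68.8, 55.7]
eef_rot: [-0.001, 0.098, 0.995, -0.0]
wrist_force: [-39.1, -2.5, 62.2]
grip_width: 0.805
grasp_force: 76.0
```

```bash
python3 ln.py; python3 - <<'E'
import cv2,numpy as np
from h import env
a=cv2.imread('pics/now.png')[190:400,150:450]; s=env.get_image('side')[160:270,220:360]
cv2.imwrite('pics/fin.png',np.vstack([cv2.resize(a,(420,294)),cv2.resize(s,(420,306),interpolation=cv2.INTER_CUBIC)]))
E
```

```text
J [ 9.9 10.8 55.7] [-0.001  0.098  0.995 -0.   ] 13.975 F [-37.9 -10.1  62.2] 0.8050322519574079
edges rows [(np.int64(212), 208, 172), (np.int64(213), 172, 21), (np.int64(214), 21, 40), (np.int64(235), 39, 70), (np.int64(236), 70, 102), (np.int64(285), 93, 113), (np.int64(286), 113, 131), (np.int64(305), 128, 114), (np.int64(307), 123, 146), (np.int64(309), 143, 156)]
```

View pics/fin.png

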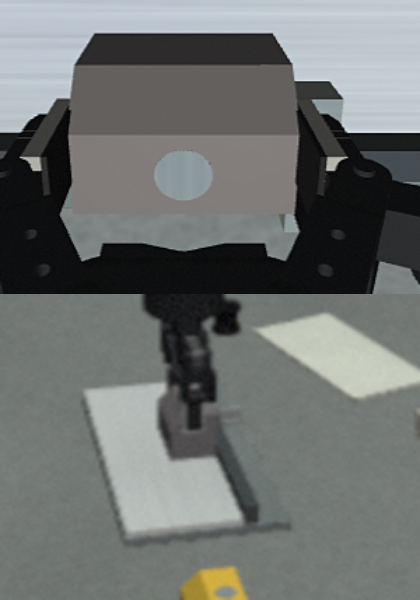

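{"name": "drive_tool", "arguments": {"dp": [[0.5,-0.5,-2],[0.7,-0.5,-2.6],[0.7,-0.5,-2.6],[0.7,-0.5,-2.6]], "yaw": [0,0,0,0], "hand": [0.5,0.5,0.5,0.5]}}

```text
time_s: 14.58
tcp_pos: [554.7, 68.8, 55.8]
eef_rot: [-0.0, 0.098, 0.995, 0.0]
wrist_force: [-13.7, 0.3, 18.1]
grip_width: 0.801
grasp_force: 70.7
```

{"name": "drive_tool", "arguments": {"dp": [[0,0,0],[0,0,0],[0,0,0],[0,0,0]], "yaw": [0,0,0,0], "hand": [0.5,0.5,0.5,0.5]}}

```text
time_s: 15.08
tcp_pos: [554.7, 68.8, 55.8]
eef_rot: [-0.0, 0.098, 0.995, 0.0]
wrist_force: [-13.2, 0.8, 17.2]
grip_width: 0.8
grasp_force: 70.7
```

```bash
python3 ln.py; python3 - <<'E'
import cv2,numpy as np
a=cv2.imread('pics/now.png').astype(int).mean(2)
for r in (252,256,260,264,268): print(r,a[r,350:412].astype(int).tolist())
E
```

```text
J [ 9.7 10.7 55.8] [-0.     0.098  0.995  0.   ] 15.075 F [-13.1  -1.8  17.2] 0.7997857630626922
edges rows [(np.int64(212), 202, 226), (np.int64(213), 226, 15), (np.int64(214), 15, 40), (np.int64(235), 38, 70), (np.int64(236), 70, 102), (np.int64(285), 93, 113), (np.int64(286), 113, 132), (np.int64(321), 150, 137)]
252 [96, 96, 97, 97, 96, 97, 96, 98, 96, 98, 91, 59, 50, 54, 55, 55, 55, 55, 54, 55, 54, 54, 55, 53, 54, 55, 54, 55, 54, 53, 54, 55, 54, 53, 54, 52, 49, 36, 111, 202, 212, 205, 204, 204, 204, 203, 203, 203, 204, 204, 204, 204, 204, 204, 204, 204, 204, 204, 204, 204, 204, 204]
256 [97, 97, 96, 96, 96, 97, 96, 96, 97, 98, 101, 74, 53, 52, 54, 54, 54, 54, 54, 53, 53, 54, 54, 54, 54, 53, 54, 53, 54, 54, 54, 55, 54, 54, 55, 54, 54, 54, 52, 50, 37, 115, 206, 214, 208, 206, 206, 206, 206, 205, 206, 206, 207, 206, 206, 205, 206, 206, 206, 206, 206, 206]
260 [96, 95, 96, 96, 97, 96, 96, 97, 96, 97, 100, 91, 58, 49, 50, 51, 51, 52, 52, 50, 50, 51, 50, 45, 43, 44, 42, 42, 41, 41, 42, 42, 42, 42, 42, 44, 42, 42, 43, 42, 42, 41, 40, 28, 102, 195, 205, 203, 203, 202, 202, 203, 202, 202, 204, 202, 203, 203, 203, 203, 203, 204]
264 [97, 97, 96, 97, 97, 96, 96, 97, 96, 97, 98, 102, 58, 54, 60, 60, 60, 59, 60, 59, 59, 58, 57, 48, 91, 146, 153, 150, 149, 150, 149, 149, 150, 149, 149, 149, 149, 149, 149, 148, 149, 149, 149, 148, 143, 195, 203, 201, 199, 200, 200, 200, 200, 200, 201, 200, 201, 200, 200, 201, 200, 201]
268 [97, 96, 97, 96, 96, 97, 97, 97, 96, 96, 100, 66, 54, 24, 0, 58, 63, 61, 60, 60, 60, 59, 60, 60, 57, 52, 96, 153, 159, 153, 153, 152, 153, 153, 152, 153, 152, 153, 153, 152, 152, 151, 151, 149, 170, 198, 203, 199, 200, 199, 199, 200, 201, 201, 201, 201, 201, 200, 200, 201, 202, 201]
```

{"name": "drive_tool", "arguments": {"dp": [[-0.5,0,0],[-1,0,0],[-1,0,0],[-1,0,0]], "yaw": [0,0,0,0], "hand": [0.5,0.5,0.5,0.5]}}

```text
time_s: 15.62
tcp_pos: [554.9, 68.8, 55.8]
eef_rot: [-0.001, 0.098, 0.995, 0.0]
wrist_force: [-22.8, 2.1, 24.4]
grip_width: 0.805
grasp_force: 71.6
```

```bash
python3 ln.py; python3 - <<'E'
from h import *
st=env.get_state(); c=cam('wrist',st)
print('arm right',J(onz(c,394.7,265,34)).round(1))
a=cv2.imread('pics/now.png').mean(2)
# bed +y end and -y end edges at rows for a frame check
for r in (140,200): 
    d=np.abs(np.diff(a[r])); i=np.where(d>25)[0]; print(r,[(int(k),J(onz(c,k+1,r,16)).round(1).tolist()) for k in i if k<60 or k>500])
E
```

```text
J [ 9.8 10.7 55.8] [-0.001  0.098  0.995  0.   ] 15.625 F [-22.8  -2.4  24.4] 0.8052218408160945
edges rows [(np.int64(212), 208, 173), (np.int64(213), 173, 21), (np.int64(214), 21, 40), (np.int64(235), 39, 70), (np.int64(236), 70, 102), (np.int64(285), 93, 113), (np.int64(286), 113, 131), (np.int64(321), 150, 138)]
arm right [10.9 70.5 34. ]
140 [(549, [-51.3, 150.6, 16.0]), (550, [-51.3, 151.1, 16.0])]
200 [(535, [-19.2, 150.7, 16.0]), (536, [-19.2, 151.2, 16.0])]
```

```bash
python3 -c "
from station import env
print(env.finish_job())"
```

```text
the job is handed in; nothing more can be done
None
```

I handed the job in with the stop within about 1 mm of the clip and the grey holder seated in the corner, about 1 mm from the stop, still gripped and pressed with about 23 N towards the fence and 24 N down (arm readings); no verdict came back.

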